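Put the returned wheel away in its drawer

ROBOT

A 6-joint arm with a two-finger parallel gripper is mounted at the origin on the work surface. World frame = base frame: x ahead of the robot, y to its left, z up, the work surface at z = 0. Lengths are in m, angles in rad, forces in N, time in s.
With the tool pointing down it reaches from about 0.275 to 0.725 m from the base axis. Payload 15.9 kg.
Tool frame: the origin (TCP) lies at the centre of the arm's flange, where the gripper is bolted on; the fingertips stand 173 mm ahead of it and the grasp point (between the pads) lies 155 mm ahead of it; z points along the fingers, y is the line along which they close (so a half turn about z gives the same grasp; the last joint's range is limited). The gripper opens to 85 mm and grips with 20 to 120 N. Pads are 22 mm wide; open, the fingers measure 114 mm over their backs; the gripper's body (76 mm by 85 mm) begins 54 mm behind the grasp point. The pads swing forward as they close: fully open they stand 13 mm farther back than shut.
Start: joints at [-1.17, 0.213, -0.034, 1.323, 0, 1.571], TCP at [0.195, -0.46, 0.405] pointing down, gripper open.
Joint ranges: [-2.98, 2.98], [-0.74, 1.72], [-1.14, 1.35], [-2.1, 2.04], [-1.57, 1.44], [-3.14, 3.14]. Speed limits (rad/s): [1.89, 1.89, 2.39, 2.57, 3.14, 3.14].

INTERFACE

Orientations are given as a rotation vector (axis times angle).
In Python, from workcell import ctrl gives the robot as it stands.
- The arm moves only by the shell command python3 -m creep 'ROWS' [FORCE]. ROWS is a JSON object of lists of equal length, an entry for each row: "dp": the shift along the world's x, y, z in m, a list of three; "spin": the turn about the world's z in rad; "gripper": the finger opening in m, from 0 to 0.0854. A call has exactly 5 rows; each row is the pose to reach, as a shift and turn from the pose commanded when the call began; what a row does not reach only later rows make up. A row lasts 1/8 s, in which the tool goes at most 62.5 mm and 10.7 degrees, less where a joint would pass 70% of its speed; a pose out of reach is approached as far as the arm can. A call with a gripper value outside its range is refused whole. The fingers move at their own pace and stop on an object; FORCE is the grip in N (left out, the last holds). Time passes only in rows, so rows that repeat a pose let the fingers close, or fill a call up. It gives the time, the measured TCP pose, the force, the opening and the grip force at its end, in the units of the state.
- ctrl.sense(): the state, without advancing time (a new reading comes with each control period).
- ctrl.capture(name): name is "scene" or "top"; returns a dict with "img" (420x560x3 uint8, red, green, blue), "intrinsics" (3x3 intrinsics, pixels), "R" (3x3) and "t" (3): a world point X has camera coordinates R X + t. Camera axes: x right, y down, z forward; pixel columns grow to the right and rows downward; lengths in m; the calibration is good to about 2 mm. A picture is of the moment at which its call begins. There is no depth.
- ctrl.job_done(): hands the job in; it is judged then, once.
Trained networks look in the newest picture that a camera, given by its name, has taken for a name from the list of things; names that differ only in an ending like _2 or _b are one class to them, and where a whole thing is asked for, a point or a joint stands for the part that bears it (a point fixed in the world has none). Each returns a list of dicts, best first, with "p" (0 to 1); they miss things now and then, are a little off and sometimes report something else, mostly with a low value. They report only what shows in the picture. A call takes as long as a camera call.
- ctrl.spot_in(query, camera): "location" ([x, y, z] in m, in world coordinates, good to about 4 mm: the middle of the surface that is visible of it).
- ctrl.tip_of(query, camera): "location" ([x, y, z] in m, in world coordinates, good to about 4 mm: a listed point, or the origin of a listed thing).
The state is a dict: "clock": time; "q": joint angles; "joint_velocities": joint speeds; "joint_efforts": joint torques, N m; "tool_pos": TCP position; "tool_rot": TCP orientation; "contact_force": force on the tool from outside, world axes, zero at the start; "torque": the same for the moment, N m; "width": opening from 0.0 (shut) to 1.0 (fully open); "finger_force": force on a finger pad.
Only numpy, scipy, OpenCV 4.12 (cv2) and the standard library are available. Lean on these libraries where they do the work, as an engineer would, in place of code of your own. Each camera call takes 0.05 s, during which the arm holds its last target. There are 200 camera calls.

TASK

A robot wheel has come back to the red tray. First hook the pull of the drawer whose front has the same colour as that wheel's hub and draw the drawer gently all the way out until you feel it come up firmly against its stop; then set the wheel down in that drawer, flat and boss up, in the open part just behind the front, and leave the drawer fully out. Do not jerk the drawer or haul hard on its stop, do not drop the wheel in, and leave the other wheels, the other drawers and the things lying about as they are.

Things in the scene. Friction and masses are not known exactly. Their poses are not given: they have to be found in the camera images.
- chest_blue: low plywood chest fixed to the bench, holding one drawer with a blue front and blue label on its top; 225 deep (x) x 150 wide (y) x 88 high; origin under its centre; the drawer slides out along the chest's own -x
- drawer_blue (a joint): slide of the blue drawer, m: 0 shut, grows as it comes out. It ends at a stop with a rubber buffer (gives 1 to 3 mm) somewhere between 0.08 and 0.15; the length differs between the three drawers and is not marked, so feel for it. Sliding friction also differs, about 2 to 7 N; it stays where it is left
- blue_pull (a point): middle of the pull on the blue drawer: a level steel bar, 10 in diameter, 80 long (along y), its axis 45 in front of the drawer front and about 66 above the bench; the open gap behind it (towards +x) is 40 deep and 70 wide, for fingertips put down from above. Axes as the chest's; moves with the drawer
- blue_well (a point): where a wheel should lie in the blue drawer: on the drawer floor (19 above the bench), 45 behind the inner face of the front (front 14 thick, rising 84 above the bench), midway between the side walls (110 apart inside, 50 high). Axes as the chest's; moves with the drawer; still inside the chest while shut
- wheel_blue: loose robot wheel lying flat: black tyre 60 in diameter and 22 thick, with a blue hub face and on its axis a boss of the same colour, 22 in diameter standing 28 above the tyre (50 in all); 0.12 kg or so; origin at the centre of its underside, z up along the boss
- chest_orange: low plywood chest fixed to the bench, holding one drawer with an orange front and orange label on its top; 225 deep (x) x 150 wide (y) x 88 high; origin under its centre; the drawer slides out along the chest's own -x
- drawer_orange (a joint): slide of the orange drawer, m: 0 shut, grows as it comes out. It ends at a stop with a rubber buffer (gives 1 to 3 mm) somewhere between 0.08 and 0.15; the length differs between the three drawers and is not marked, so feel for it. Sliding friction also differs, about 2 to 7 N; it stays where it is left
- orange_pull (a point): middle of the pull on the orange drawer: a level steel bar, 10 in diameter, 80 long (along y), its axis 45 in front of the drawer front and about 66 above the bench; the open gap behind it (towards +x) is 40 deep and 70 wide, for fingertips put down from above. Axes as the chest's; moves with the drawer
- orange_well (a point): where a wheel should lie in the orange drawer: on the drawer floor (19 above the bench), 45 behind the inner face of the front (front 14 thick, rising 84 above the bench), midway between the side walls (110 apart inside, 50 high). Axes as the chest's; moves with the drawer; still inside the chest while shut
- wheel_orange: loose robot wheel lying flat: black tyre 60 in diameter and 22 thick, with an orange hub face and on its axis a boss of the same colour, 22 in diameter standing 28 above the tyre (50 in all); 0.12 kg or so; origin at the centre of its underside, z up along the boss
- chest_green: low plywood chest fixed to the bench, holding one drawer with a green front and green label on its top; 225 deep (x) x 150 wide (y) x 88 high; origin under its centre; the drawer slides out along the chest's own -x
- drawer_green (a joint): slide of the green drawer, m: 0 shut, grows as it comes out. It ends at a stop with a rubber buffer (gives 1 to 3 mm) somewhere between 0.08 and 0.15; the length differs between the three drawers and is not marked, so feel for it. Sliding friction also differs, about 2 to 7 N; it stays where it is left
- green_pull (a point): middle of the pull on the green drawer: a level steel bar, 10 in diameter, 80 long (along y), its axis 45 in front of the drawer front and about 66 above the bench; the open gap behind it (towards +x) is 40 deep and 70 wide, for fingertips put down from above. Axes as the chest's; moves with the drawer
- green_well (a point): where a wheel should lie in the green drawer: on the drawer floor (19 above the bench), 45 behind the inner face of the front (front 14 thick, rising 84 above the bench), midway between the side walls (110 apart inside, 50 high). Axes as the chest's; moves with the drawer; still inside the chest while shut
- wheel_green: loose robot wheel lying flat: black tyre 60 in diameter and 22 thick, with a green hub face and on its axis a boss of the same colour, 22 in diameter standing 28 above the tyre (50 in all); 0.12 kg or so; origin at the centre of its underside, z up along the boss
- returns_tray: red tray fixed to the bench, 120 x 100 outside, walls 16 high and 4 thick, floor 4 thick; one wheel lies in it: the one to put away; origin under its centre
- spares_tray: grey tray fixed to the bench, 170 x 100, walls 16 high, floor 4 thick, holding the two other wheels, which stay; origin under its centre
- screwdriver: screwdriver lying on the bench beside the chests; not to be disturbed
- wrench: open-ended wrench lying on the bench in front of the chests; not to be disturbed
- battery: black and yellow battery pack 70 x 45 x 26 on the bench beside the chests; not to be disturbed
- pipe_tee: white plastic pipe tee, 80 long, on the middle of the blue chest's lid; not to be disturbed
- glue: small white bottle, 36 across and 70 high, on the middle of the orange chest's lid; not to be disturbed
- screw_jar: amber jar, 48 across and 50 high, on the middle of the green chest's lid; not to be disturbed

How it is judged:
On the way:
1. the drawer that matches the wheel in the red tray has been drawn out to its stop (within 3 mm) and pulled a little against it, 3 N above its friction, while the wheel is still in the tray (((value of joint drawer_blue above 0.115 m and contact force between the fingers and chest_blue above 7 N and horizontal distance between wheel_blue and returns_tray below 0.06 m) or (value of joint drawer_orange above 0.134 m and contact force between the fingers and chest_orange above 5.5 N and horizontal distance between wheel_orange and returns_tray below 0.06 m) or (value of joint drawer_green above 0.097 m and contact force between the fingers and chest_green above 9 N and horizontal distance between wheel_green and returns_tray below 0.06 m))), for 0.1 s.
At the end, for the whole second after the job is handed in: Wheel from the red tray at rest, flat (7 deg), on the floor of its colour's drawer, centre within 30 mm of the midline and 23-95 mm behind the front's inner face; that drawer within 3 mm of its stop, still; other drawers under 30 mm open, other wheels moved under 30 mm (((value of joint drawer_blue above 0.115 m and x of wheel_blue in the frame of blue_well between -0.022 and 0.05 m and y of wheel_blue in the frame of blue_well between -0.03 and 0.03 m and z of wheel_blue in the frame of blue_well between -0.004 and 0.004 m and angle between wheel_blue's own z axis and vertical below 0.12 rad and linear speed of wheel_blue below 0.02 m/s and velocity of joint drawer_blue below 0.01 m/s and value of joint each of drawer_orange, drawer_green below 0.03 m and distance of each of wheel_orange, wheel_green from where it was at the start of the episode below 0.03 m and horizontal distance between wheel_blue and returns_tray above 0.09 m) or (value of joint drawer_orange above 0.134 m and x of wheel_orange in the frame of orange_well between -0.022 and 0.05 m and y of wheel_orange in the frame of orange_well between -0.03 and 0.03 m and z of wheel_orange in the frame of orange_well between -0.004 and 0.004 m and angle between wheel_orange's own z axis and vertical below 0.12 rad and linear speed of wheel_orange below 0.02 m/s and velocity of joint drawer_orange below 0.01 m/s and value of joint each of drawer_blue, drawer_green below 0.03 m and distance of each of wheel_blue, wheel_green from where it was at the start of the episode below 0.03 m and horizontal distance between wheel_orange and returns_tray above 0.09 m) or (value of joint drawer_green above 0.097 m and x of wheel_green in the frame of green_well between -0.022 and 0.05 m and y of wheel_green in the frame of green_well between -0.03 and 0.03 m and z of wheel_green in the frame of green_well between -0.004 and 0.004 m and angle between wheel_green's own z axis and vertical below 0.12 rad and linear speed of wheel_green below 0.02 m/s and velocity of joint drawer_green below 0.01 m/s and value of joint each of drawer_blue, drawer_orange below 0.03 m and distance of each of wheel_blue, wheel_orange from where it was at the start of the episode below 0.03 m and horizontal distance between wheel_green and returns_tray above 0.09 m))); the robot touches nothing.
It fails at once if a thing that is not part of the job was shifted by more than 30 mm (distance of any of screwdriver, wrench, battery, pipe_tee, glue, screw_jar from where it was at the start of the episode above 0.03 m).
It fails at once if a drawer was jerked or slammed (faster than 0.4 m/s) (velocity of joint any of drawer_blue, drawer_orange, drawer_green above 0.4 m/s or velocity of joint any of drawer_blue, drawer_orange, drawer_green below -0.4 m/s).
It fails at once if a drawer was hauled with more than 80 N (contact force between the fingers and chest_blue above 80 N or contact force between the fingers and chest_orange above 80 N or contact force between the fingers and chest_green above 80 N).
It fails at once if a wheel was dropped or thrown into a drawer (faster than 0.5 m/s inside it) ((x of wheel_blue in the frame of blue_well between -0.022 and 0.05 m and y of wheel_blue in the frame of blue_well between -0.03 and 0.03 m and z of wheel_blue in the frame of blue_well below 0.045 m and linear speed of wheel_blue above 0.5 m/s) or (x of wheel_orange in the frame of orange_well between -0.022 and 0.05 m and y of wheel_orange in the frame of orange_well between -0.03 and 0.03 m and z of wheel_orange in the frame of orange_well below 0.045 m and linear speed of wheel_orange above 0.5 m/s) or (x of wheel_green in the frame of green_well between -0.022 and 0.05 m and y of wheel_green in the frame of green_well between -0.03 and 0.03 m and z of wheel_green in the frame of green_well below 0.045 m and linear speed of wheel_green above 0.5 m/s)).
It also fails if it takes over 64 s, if anything falls off the work surface, if the arm or the gripper's body presses on something with over 40 N, if the wrist force passes 120 N, or if a joint passes its speed limit or range.

## Working session

There is one attempt and no reset: what is moved stays moved. The work goes in short steps, Python scripts to look and compute and a shell command to move; the robot and the scene stay as the last step left them, time stands still between calls to the robot, and variables do not carry over. Pictures are saved under pics/ and viewed, at most 10 in all, crops included, and the job is handed in when it is done.

```bash
mkdir -p pics
python3 - <<'E'
from workcell import ctrl
import cv2,numpy as np
for c in("scene","top"):
    d=ctrl.capture(c); cv2.imwrite(f"pics/{c}0.png",d["img"][:,:,::-1])
    for q in ["returns_tray","wheel_blue","wheel_orange","wheel_green","blue_pull","orange_pull","green_pull","chest_blue","chest_orange","chest_green"]:
        print(c,q,[(np.round(r["location"],3).tolist(),round(r["p"],2)) for r in ctrl.tip_of(q,c)[:2]])
s=ctrl.sense();print(s)
E
```

```text
scene returns_tray [([0.399, 0.361, -0.0], 0.92)]
scene wheel_blue [([0.38, 0.346, 0.008], 0.77)]
scene wheel_orange [([0.347, -0.362, 0.002], 0.8)]
scene wheel_green [([0.418, -0.342, 0.009], 0.84)]
scene blue_pull [([0.581, -0.021, 0.072], 0.65)]
scene orange_pull [([0.594, 0.201, 0.065], 0.72), ([0.349, -0.36, 0.006], 0.65)]
scene green_pull [([0.604, -0.198, 0.066], 0.7), ([0.421, -0.342, 0.007], 0.2)]
scene chest_blue []
scene chest_orange [([0.764, 0.201, -0.001], 0.92)]
scene chest_green [([0.766, -0.21, 0.003], 0.67)]
top returns_tray [([0.392, 0.357, 0.004], 0.77), ([0.754, 0.008, 0.088], 0.6)]
top wheel_blue [([0.382, 0.343, 0.004], 0.77)]
top wheel_orange [([0.351, -0.358, 0.004], 0.85)]
top wheel_green [([0.422, -0.343, 0.005], 0.92), ([0.393, 0.358, 0.002], 0.38)]
top blue_pull [([0.576, -0.018, 0.067], 0.71), ([0.762, 0.208, 0.0], 0.35)]
top orange_pull [([0.594, 0.198, 0.068], 0.9), ([0.775, 0.221, 0.088], 0.65)]
top green_pull [([0.604, -0.199, 0.066], 0.74)]
top chest_blue [([0.739, -0.007, -0.003], 0.62)]
top chest_orange [([0.764, 0.209, 0.001], 0.9), ([0.754, 0.005, 0.088], 0.7)]
top chest_green [([0.761, -0.216, -0.005], 0.68)]
{'clock': 1.1, 'q': array([-1.17001747e+00,  2.12880782e-01, -3.44634111e-02,  1.32352954e+00,
       -2.13343959e-05,  1.57077796e+00]), 'joint_velocities': array([-0.00056666,  0.00076602, -0.00108885, -0.00130956, -0.00090718,
        0.0020787 ]), 'joint_efforts': array([-1.23844180e-03, -6.85959792e+01,  4.87331557e+01,  1.46711780e-03,
       -1.01319447e-04, -4.93698872e-05]), 'tool_pos': array([ 0.19504734, -0.4603382 ,  0.40469025]), 'tool_rot': array([-3.07865074e+00, -6.25351127e-01,  5.70425689e-05]), 'contact_force': array([ 0.10318998,  0.11420473, -1.26604967]), 'torque': array([ 0.00022811,  0.05213195, -0.004111  ]), 'finger_force': 0.0, 'width': 0.9967543041203382}
```

View pics/top0.png

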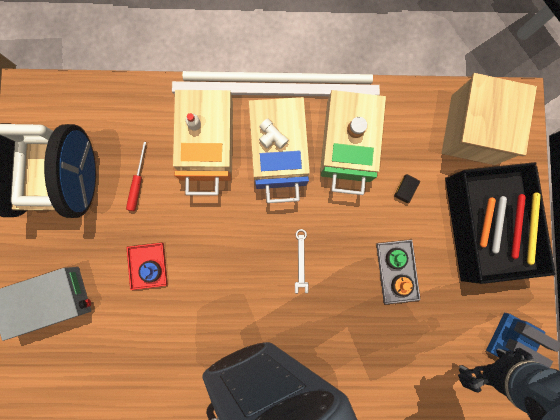

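View pics/scene0.png

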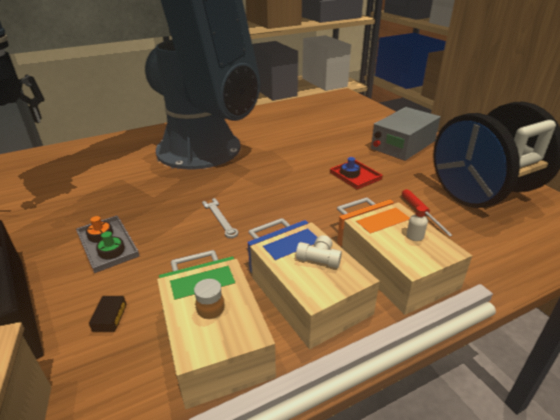

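Run:
```python
from workcell import ctrl
import cv2,numpy as np
from scipy.spatial.transform import Rotation as R
d=ctrl.capture("top");im=d["img"];K=d["intrinsics"];Rm=d["R"];t=d["t"]
def ray(u,v,z):
    r=Rm.T@np.linalg.solve(K,[u,v,1.]);c=-Rm.T@t;return c+r*(z-c[2])/r[2]
def px(X):
    p=K@(Rm@np.array(X)+t);return np.round(p[:2]/p[2],1)
print("cam",-Rm.T@t,"pull",px([.578,-.02,.066]),"wheel",px([.381,.344,.05]))
print(np.round(R.from_rotvec(ctrl.sense()["tool_rot"]).as_matrix(),3))
hsv=cv2.cvtColor(im,cv2.COLOR_RGB2HSV)
m=cv2.inRange(hsv,(95,120,40),(130,255,255))
n,l,s,c=cv2.connectedComponentsWithStats(m)
for i in range(1,n):
    if s[i,4]>15: print(s[i],c[i],ray(*c[i],.05)[:2])
```

```text
cam [0.43017174 0.01871543 1.25445654] pull [282.4 200. ] wheel [146.3 272.3]
[[ 0.921  0.39  -0.   ]
 [ 0.39  -0.921  0.   ]
 [ 0.    -0.    -1.   ]]
[  59  131   36   81 1617] [ 74.70315399 169.59431045] [0.65835705 0.54835472]
[260 151  41  20 688] [280.12354651 160.6744186 ] [ 0.68962966 -0.0136048 ]
[256 177  53   8 241] [281.49377593 180.19917012] [ 0.63489486 -0.01771212]
[140 263  18  17 195] [148.30769231 270.88717949] [0.38477184 0.33866972]
[487 314  58  43 903] [509.35215947 334.81727575] [ 0.21892806 -0.63546757]
```

The red tray at top (148,267) holds the blue-hub wheel (148,271). The blue chest is turned slightly, with its pull bar at about (267–299, 201). I'll measure the bar and yaw more closely.

Run:
```python
from workcell import ctrl
import cv2,numpy as np
d=ctrl.capture("top");im=d["img"];K=d["intrinsics"];Rm=d["R"];t=d["t"]
def ray(u,v,z):
    r=Rm.T@np.linalg.solve(K,[u,v,1.]);c=-Rm.T@t;return c+r*(z-c[2])/r[2]
hsv=cv2.cvtColor(im,cv2.COLOR_RGB2HSV)
m=cv2.inRange(hsv,(95,120,40),(130,255,255))
for y0,y1,z in((148,172,.088),(175,190,.084)):
    q=np.zeros_like(m);q[y0:y1,250:315]=m[y0:y1,250:315]
    P=np.array([ray(u,v,z)[:2] for v,u in zip(*np.nonzero(q))],np.float32)
    r=cv2.minAreaRect(P);print(r, cv2.boxPoints(r).round(3).tolist())
g=np.zeros_like(m);b=cv2.inRange(hsv,(0,0,140),(180,60,255));g[192:210,258:308]=b[192:210,258:308]
v,u=np.nonzero(g);P=np.array([ray(a,c,.071)[:2] for a,c in zip(u,v)],np.float32);r=cv2.minAreaRect(P);print(len(u),r,P.mean(0))
cv2.imwrite("pics/crop1.png",cv2.resize(im[140:215,245:320,::-1],None,fx=7,fy=7,interpolation=cv2.INTER_CUBIC))
```

```text
((0.6817306280136108, -0.01259244978427887), (0.047134168446063995, 0.1068965271115303), 4.257094383239746) [[0.6539999842643738, 0.039000000804662704], [0.6620000004768372, -0.06800000369548798], [0.7089999914169312, -0.06400000303983688], [0.7009999752044678, 0.041999999433755875]]
((0.6292949318885803, -0.017817407846450806), (0.012463337741792202, 0.13996542990207672), 4.359992504119873) [[0.6179999709129333, 0.050999999046325684], [0.628000020980835, -0.08799999952316284], [0.640999972820282, -0.08699999749660492], [0.6299999952316284, 0.052000001072883606]]
146 ((0.5854280591011047, -0.018796294927597046), (0.027223365381360054, 0.08660890907049179), 0.5585984587669373) [ 0.5818168  -0.01740953]
```

View pics/crop1.png

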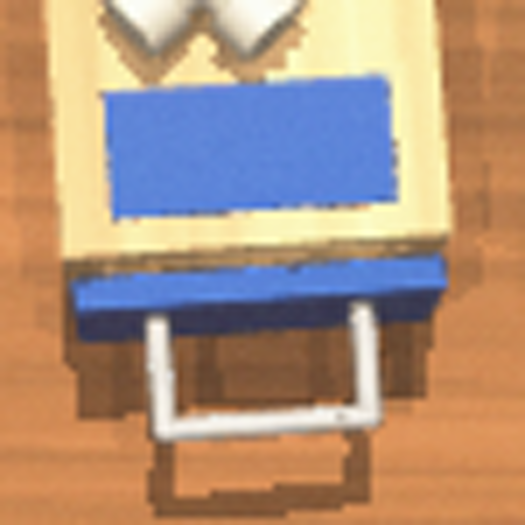

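```bash
python3 -m creep '{"dp":[[0,0.05,0],[0.04,0.1,0],[0.08,0.15,0],[0.12,0.2,0],[0.16,0.24,0]],"spin":[0,0,-0.1,-0.2,-0.3],"gripper":[0,0,0,0,0]}' 30
```

```text
clock: 1.82
tool_pos: [0.3558, -0.2185, 0.405]
tool_rot: [3.137, 0.153, 0.001]
contact_force: [1.2, -1.3, 0.1]
width: 0.005
finger_force: 0.0
```

The crop shows the pull bar centred at crop (268,422), which is top pixel (283,200), or about (0.577, −0.022). Yaw is about +0.075, so the gap centre is about (0.601, −0.020).

```bash
python3 -m creep '{"dp":[[0.048,0.039,0],[0.096,0.078,0],[0.144,0.117,0],[0.192,0.156,0],[0.24,0.195,0]],"spin":[0,0,0,-0.02,-0.02],"gripper":[0,0,0,0,0]}'; python3 -m creep '{"dp":[[0.005,0.004,0],[0.005,0.004,-0.03],[0.005,0.004,-0.06],[0.005,0.004,-0.08],[0.005,0.004,-0.08]],"spin":[0,0,0,0,0],"gripper":[0,0,0,0,0]}'
```

```text
clock: 2.45
tool_pos: [0.5964, -0.0237, 0.4047]
tool_rot: [3.139, 0.127, 0.001]
contact_force: [1.1, -1.4, 0.8]
width: -0.002
finger_force: 0.0
clock: 3.08
tool_pos: [0.5993, -0.0218, 0.3237]
tool_rot: [-3.139, -0.126, 0.004]
contact_force: [-1.0, -0.2, 0.1]
width: 0.001
finger_force: 0.0
```

Run:
```python
from workcell import ctrl
import cv2,numpy as np
d=ctrl.capture("scene");im=d["img"];K=d["intrinsics"];Rm=d["R"];t=d["t"]
s=ctrl.sense();print(s["tool_pos"])
print([(np.round(r["location"],3).tolist(),round(r["p"],2)) for r in ctrl.tip_of("blue_pull","scene")[:2]])
def px(X):
    p=K@(Rm@np.array(X)+t);return np.round(p[:2]/p[2],1)
tip=s["tool_pos"]-[0,0,.173];print("tip",px(tip),"gap",px([.601,-.02,.066]),"bar",px([.577,-.022,.066]),px([.574,.018,.066]),px([.580,-.062,.066]))
cv2.imwrite("pics/s2.png",cv2.resize(im[150:300,170:370,::-1],None,fx=4,fy=4,interpolation=cv2.INTER_CUBIC))
```

```text
[ 0.59970267 -0.02175875  0.32495818]
[([0.581, -0.023, 0.069], 0.77)]
tip [268.9 198.6] gap [271.  231.8] bar [265.5 226.2] [280.9 220.5] [249.5 232.1]
```

View pics/s2.png

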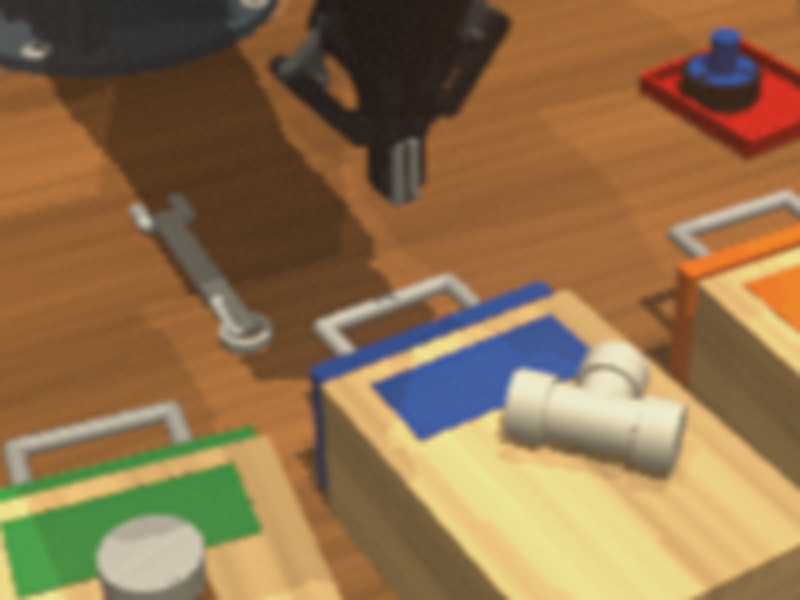

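The crop shows the bar from crop (318,328) to (455,280), matching the model's projection, and the shut fingertips at (398,195) above the gap. Descending.

```bash
python3 -m creep '{"dp":[[0.002,0.002,-0.03],[0.002,0.002,-0.06],[0.002,0.002,-0.08],[0.002,0.002,-0.095],[0.002,0.002,-0.107]],"spin":[0,0,0,0,0],"gripper":[0,0,0,0,0]}'; python3 -m creep '{"dp":[[-0.002,0,0],[-0.004,0,0],[-0.007,-0.001,0],[-0.01,-0.001,0],[-0.012,-0.001,0]],"spin":[0,0,0,0,0],"gripper":[0,0,0,0,0]}'
```

```text
clock: 3.8
tool_pos: [0.6024, -0.0195, 0.2179]
tool_rot: [3.139, 0.127, 0.002]
contact_force: [-0.8, -0.3, -0.1]
width: 0.003
finger_force: 0.0
clock: 4.42
tool_pos: [0.5903, -0.0205, 0.2182]
tool_rot: [3.139, 0.127, 0.002]
contact_force: [3.3, -2.5, 1.4]
width: -0.001
finger_force: 2.0
```

```bash
python3 -m creep '{"dp":[[-0.008,-0.001,0],[-0.018,-0.001,0],[-0.028,-0.002,0],[-0.038,-0.003,0],[-0.048,-0.004,0]],"spin":[0,0,0,0,0],"gripper":[0,0,0,0,0]}'; python3 -m creep '{"dp":[[-0.008,-0.001,0],[-0.016,-0.001,0],[-0.024,-0.002,0],[-0.031,-0.002,0],[-0.037,-0.003,0]],"spin":[0,0,0,0,0],"gripper":[0,0,0,0,0]}'
```

```text
clock: 5.05
tool_pos: [0.5415, -0.0243, 0.2179]
tool_rot: [-3.139, -0.127, -0.001]
contact_force: [4.5, 1.6, 2.8]
width: 0.0
finger_force: 2.2
clock: 5.68
tool_pos: [0.5046, -0.0273, 0.2177]
tool_rot: [-3.139, -0.127, 0.0]
contact_force: [4.5, 2.7, 1.1]
width: -0.0
finger_force: 2.1
```

```bash
python3 -m creep '{"dp":[[-0.005,0,0],[-0.009,-0.001,0],[-0.013,-0.001,0],[-0.016,-0.001,0],[-0.019,-0.001,0]],"spin":[0,0,0,0,0],"gripper":[0,0,0,0,0]}'; python3 -m creep '{"dp":[[-0.002,0,0],[-0.004,0,0],[-0.006,0,0],[-0.007,-0.001,0],[-0.008,-0.001,0]],"spin":[0,0,0,0,0],"gripper":[0,0,0,0,0]}'
```

```text
clock: 6.3
tool_pos: [0.4859, -0.0285, 0.2177]
tool_rot: [3.138, 0.127, -0.0]
contact_force: [4.4, -2.8, -0.1]
width: 0.001
finger_force: 2.1
clock: 6.92
tool_pos: [0.4808, -0.029, 0.2183]
tool_rot: [-3.138, -0.128, -0.011]
contact_force: [34.2, 5.2, -25.4]
width: -0.001
finger_force: 17.0
```

Firm against the stop at 34 N. I'll hold briefly, back off into the gap, then rise.

```bash
python3 -m creep '{"dp":[[0,0,0],[0,0,0],[0.003,0,0],[0.008,0.001,0],[0.012,0.001,0]],"spin":[0,0,0,0,0],"gripper":[0,0,0,0,0]}'; python3 -m creep '{"dp":[[0,0,0.01],[0,0,0.04],[0,0,0.08],[0,0,0.13],[0,0,0.18]],"spin":[0,0,0,0,0],"gripper":[0,0,0,0,0]}'
```

```text
clock: 7.55
tool_pos: [0.4898, -0.0283, 0.2174]
tool_rot: [-3.139, -0.127, 0.002]
contact_force: [-0.5, -0.1, 0.4]
width: -0.003
finger_force: 0.0
clock: 8.18
tool_pos: [0.4894, -0.0284, 0.4]
tool_rot: [3.139, 0.127, 0.0]
contact_force: [1.0, -0.0, -0.7]
width: -0.002
finger_force: 0.0
```

Run:
```python
from workcell import ctrl
import numpy as np
ctrl.capture("scene")
for q in("blue_pull","blue_well","wheel_blue"):print(q,[(np.round(r["location"],3).tolist(),round(r["p"],2)) for r in ctrl.tip_of(q,"scene")[:2]])
```

```text
blue_pull [([0.47, -0.032, 0.073], 0.9), ([0.768, -0.215, 0.087], 0.63)]
blue_well [([0.579, -0.014, 0.02], 0.63)]
wheel_blue [([0.381, 0.346, 0.01], 0.73)]
```

```bash
python3 -m creep '{"dp":[[-0.01,0.05,0],[-0.03,0.105,0],[-0.045,0.16,0],[-0.06,0.215,0],[-0.075,0.265,0]],"spin":[0,0,0,0,0],"gripper":[0.06,0.06,0.06,0.06,0.06]}' 40; python3 -m creep '{"dp":[[-0.015,0.05,0],[-0.031,0.106,-0.03],[-0.031,0.106,-0.08],[-0.031,0.106,-0.11],[-0.031,0.106,-0.12]],"spin":[0,0,0,0,0],"gripper":[0.06,0.06,0.06,0.06,0.06]}'
```

```text
clock: 9.0
tool_pos: [0.4468, 0.0722, 0.3972]
tool_rot: [-3.089, -0.228, 0.008]
contact_force: [1.5, 0.4, 1.0]
width: 0.701
finger_force: 0.0
clock: 9.62
tool_pos: [0.4317, 0.1042, 0.2826]
tool_rot: [-3.039, -0.32, 0.02]
contact_force: [0.4, -0.2, 0.2]
width: 0.706
finger_force: 0.0
```

Run:
```python
from workcell import ctrl
import cv2,numpy as np
s=ctrl.sense();print(s["tool_pos"])
def rays(c,u,v,d):return -d["R"].T@d["t"], d["R"].T@np.linalg.solve(d["intrinsics"],[u,v,1.])
d=ctrl.capture("scene")
print([(np.round(r["location"],3).tolist(),round(r["p"],2)) for r in ctrl.tip_of("wheel_blue","scene")[:2]])
for X in ([.383,.343,.054],s["tool_pos"]-[0,0,.173]):
    p=d["intrinsics"]@(d["R"]@np.array(X)+d["t"]);print(np.round(p[:2]/p[2],1))
cv2.imwrite("pics/s3.png",cv2.resize(d["img"][90:210,290:450,::-1],None,fx=5,fy=5,interpolation=cv2.INTER_CUBIC))
```

```text
[0.43170942 0.10416915 0.28259254]
[([0.383, 0.344, 0.01], 0.82), ([0.417, -0.076, 0.001], 0.37)]
[350.5 158.7]
[285.3 168. ]
```

View pics/s3.png

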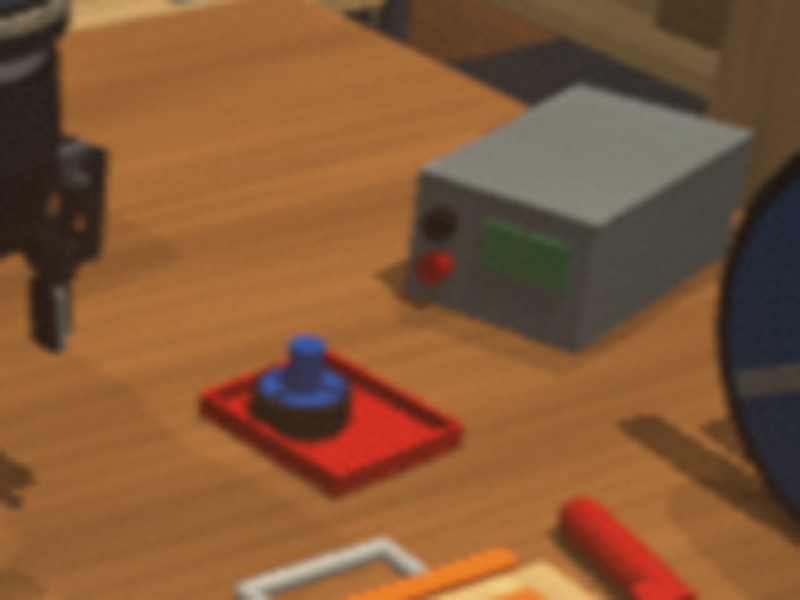

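The crop shows the boss top at (307,342), full pixel (351,158), against a predicted (350.5,158.7), so the wheel position is good. The arm is lagging, so I'll check the joints.

```bash
python3 -c "
from workcell import ctrl
print(ctrl.sense()['q'].round(3))"
```

```text
[ 0.209  0.165 -0.413  0.999  0.086  3.141]
```

Joint 6 is at its limit; a positive spin frees it.

```bash
python3 -m creep '{"dp":[[0,0.02,0],[-0.01,0.06,0],[-0.02,0.11,0],[-0.034,0.17,0],[-0.049,0.225,0]],"spin":[0.16,0.34,0.5,0.66,0.8],"gripper":[0.06,0.06,0.06,0.06,0.06]}'; python3 -m creep '{"dp":[[0,0.014,0],[0,0.014,0],[0,0.014,-0.01],[0,0.014,-0.02],[0,0.014,-0.02]],"spin":[0,0,0,0,0],"gripper":[0.06,0.06,0.06,0.06,0.06]}'
```

```text
clock: 10.35
tool_pos: [0.3829, 0.3311, 0.2854]
tool_rot: [-2.681, -1.49, 0.065]
contact_force: [0.6, -0.3, 0.4]
width: 0.705
finger_force: 0.0
clock: 10.98
tool_pos: [0.3833, 0.342, 0.2631]
tool_rot: [-2.686, -1.482, 0.07]
contact_force: [0.9, 0.1, 0.4]
width: 0.703
finger_force: 0.0
```

Run:
```python
from workcell import ctrl
import cv2,numpy as np
s=ctrl.sense();print(s["tool_pos"],s["q"].round(2))
d=ctrl.capture("scene")
for X in ([.383,.343,.054],s["tool_pos"]-[0,0,.173]):
    p=d["intrinsics"]@(d["R"]@np.array(X)+d["t"]);print(np.round(p[:2]/p[2],1))
cv2.imwrite("pics/s4.png",cv2.resize(d["img"][90:190,300:400,::-1],None,fx=6,fy=6,interpolation=cv2.INTER_CUBIC))
```

```text
[0.38332706 0.34199926 0.26312892] [ 0.71  0.33 -0.25  1.02  0.08  2.84]
[350.5 158.7]
[351.3 147.6]
```

View pics/s4.png

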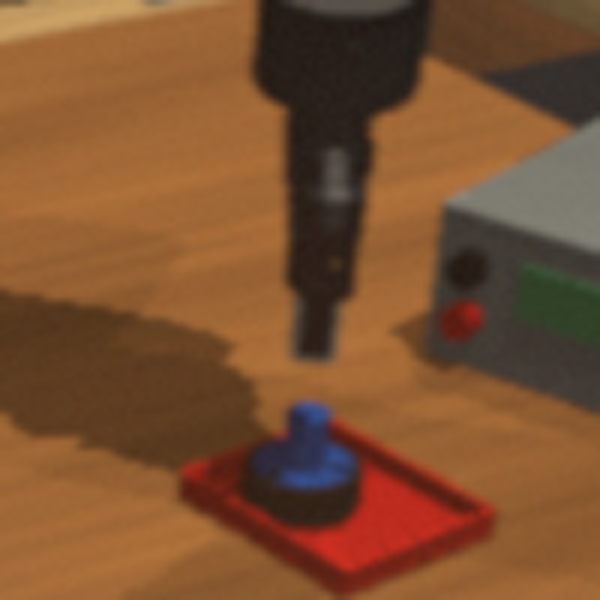

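The crop shows the fingertips at (315,355), nearly over the boss at (308,410). The tool picked up a slight tilt at the limit, so I'll compute the true grasp point.

Run:
```python
from workcell import ctrl
import numpy as np
from scipy.spatial.transform import Rotation as R
s=ctrl.sense();M=R.from_rotvec(s["tool_rot"]).as_matrix();print(M.round(3));
for l in(.155,.173):print(s["tool_pos"]+l*M[:,2])
```

```text
[[ 0.533  0.843 -0.074]
 [ 0.846 -0.531  0.042]
 [-0.004 -0.086 -0.996]]
[0.37189554 0.34886995 0.10925319]
[0.37055747 0.34963454 0.09131929]
```

```bash
python3 -m creep '{"dp":[[0.006,-0.003,0],[0.011,-0.006,-0.01],[0.011,-0.006,-0.03],[0.011,-0.006,-0.045],[0.011,-0.006,-0.058]],"spin":[0,0,0,0,0],"gripper":[0.06,0.06,0.06,0.06,0.06]}'; python3 -m creep '{"dp":[[0,0,0],[0,0,0],[0,0,0],[0,0,0],[0,0,0]],"spin":[0,0,0,0,0],"gripper":[0.045,0.03,0.015,0.01,0.01]}' 40
```

```text
clock: 11.65
tool_pos: [0.3944, 0.3368, 0.2051]
tool_rot: [-2.685, -1.484, 0.068]
contact_force: [-0.3, 0.1, -0.6]
width: 0.702
finger_force: 0.0
clock: 12.28
tool_pos: [0.3948, 0.3372, 0.2071]
tool_rot: [-2.685, -1.484, 0.064]
contact_force: [-0.2, -2.2, 5.5]
width: 0.242
finger_force: 38.7
```

```bash
python3 -m creep '{"dp":[[0,0,0.01],[0,0,0.03],[0,0,0.06],[0,0,0.1],[0,0,0.14]],"spin":[0,0,0,0,0],"gripper":[0.01,0.01,0.01,0.01,0.01]}'
python3 - <<'E'
from workcell import ctrl
import cv2,numpy as np
s=ctrl.sense();print(s["q"].round(2))
d=ctrl.capture("scene")
cv2.imwrite("pics/s5.png",cv2.resize(d["img"][60:190,300:400,::-1],None,fx=4.6,fy=4.6,interpolation=cv2.INTER_CUBIC))
E
```

```text
clock: 12.9
tool_pos: [0.3941, 0.3368, 0.3482]
tool_rot: [-2.685, -1.484, 0.066]
contact_force: [0.5, 0.7, -0.3]
width: 0.241
finger_force: 38.8
[ 0.69  0.28 -0.09  1.23  0.08  2.82]
```

View pics/s5.png

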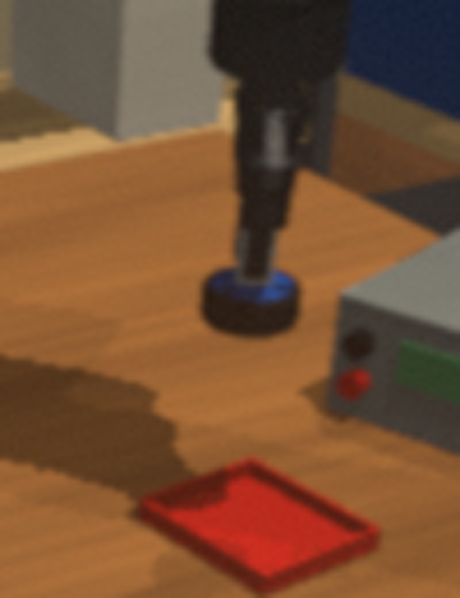

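The crop shows the wheel held at (250,300) above the empty red tray. Carrying it to above the well.

```bash
python3 -m creep '{"dp":[[0.01,-0.02,0.01],[0.03,-0.055,0.015],[0.05,-0.095,0.015],[0.07,-0.13,0.015],[0.09,-0.17,0.015]],"spin":[0,0,0,0,0],"gripper":[0.01,0.01,0.01,0.01,0.01]}'; python3 -m creep '{"dp":[[0.022,-0.041,0],[0.045,-0.085,0],[0.07,-0.13,0],[0.095,-0.17,0],[0.107,-0.196,0]],"spin":[0,0,0,0,0],"gripper":[0.01,0.01,0.01,0.01,0.01]}'
python3 - <<'E'
from workcell import ctrl
import cv2,numpy as np
from scipy.spatial.transform import Rotation as R
s=ctrl.sense();M=R.from_rotvec(s["tool_rot"]).as_matrix();w=s["tool_pos"]+.203*M[:,2];print("wheel",w,s["q"].round(2))
d=ctrl.capture("scene")
for q in("blue_pull","blue_well","wheel_blue"):print(q,[(np.round(r["location"],3).tolist(),round(r["p"],2)) for r in ctrl.tip_of(q,"scene")[:2]])
for X in (w,[.576,-.021,.019]):
    p=d["intrinsics"]@(d["R"]@np.array(X)+d["t"]);print(np.round(p[:2]/p[2],1))
cv2.imwrite("pics/s6.png",cv2.resize(d["img"][110:290,180:360,::-1],None,fx=3.3,fy=3.3,interpolation=cv2.INTER_CUBIC))
E
```

```text
clock: 13.58
tool_pos: [0.4848, 0.1659, 0.3618]
tool_rot: [-2.685, -1.484, 0.066]
contact_force: [1.2, -0.4, -0.6]
width: 0.241
finger_force: 38.9
clock: 14.2
tool_pos: [0.5921, -0.031, 0.3615]
tool_rot: [-2.686, -1.482, 0.066]
contact_force: [-0.0, 0.3, -1.1]
width: 0.241
finger_force: 38.9
wheel [ 0.57727519 -0.02220661  0.1592038 ] [-0.06  0.46  0.21  1.39  0.04  2.07]
blue_pull []
blue_well [([0.578, -0.016, 0.023], 0.56)]
wheel_blue [([0.577, -0.025, 0.164], 0.93)]
[264.  190.6]
[266.3 242.3]
```

View pics/s6.png

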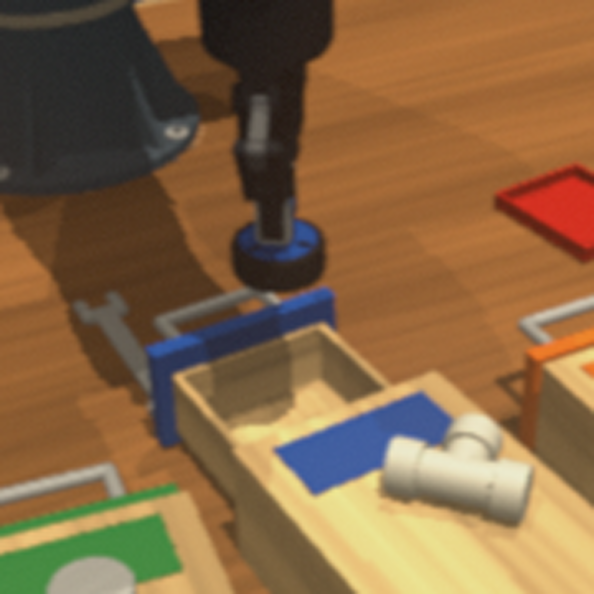

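The crop shows the drawer fully out, with the wheel at (278,250) above its open part between front and lid. Lowering.

```bash
python3 -m creep '{"dp":[[0,0.003,-0.02],[0,0.003,-0.05],[0,0.003,-0.075],[0,0.003,-0.095],[0,0.003,-0.11]],"spin":[0,0,0,0,0],"gripper":[0.01,0.01,0.01,0.01,0.01]}'; python3 -m creep '{"dp":[[0,0,-0.007],[0,0,-0.014],[0,0,-0.02],[0,0,-0.025],[0,0,-0.027]],"spin":[0,0,0,0,0],"gripper":[0.01,0.01,0.01,0.01,0.01]}'
```

```text
clock: 15.02
tool_pos: [0.5909, -0.025, 0.2507]
tool_rot: [-2.684, -1.485, 0.067]
contact_force: [-0.1, 0.2, -0.2]
width: 0.239
finger_force: 39.0
clock: 15.65
tool_pos: [0.5913, -0.0261, 0.2239]
tool_rot: [-2.685, -1.483, 0.067]
contact_force: [0.6, -0.5, -1.5]
width: 0.242
finger_force: 39.0
```

```bash
python3 -m creep '{"dp":[[0,0,-0.001],[0,0,-0.001],[0,0,-0.002],[0,0,-0.002],[0,0,-0.003]],"spin":[0,0,0,0,0],"gripper":[0.01,0.01,0.01,0.01,0.01]}'
```

```text
clock: 16.27
tool_pos: [0.5915, -0.0259, 0.2219]
tool_rot: [-2.685, -1.484, 0.065]
contact_force: [-4.0, 1.9, 19.1]
width: 0.24
finger_force: 43.1
```

```bash
python3 -m creep '{"dp":[[0,0,0.001],[0,0,0.001],[0,0,0.001],[0,0,0.001],[0,0,0.001]],"spin":[0,0,0,0,0],"gripper":[0.022,0.025,0.03,0.036,0.04]}'; python3 -m creep '{"dp":[[0,0,0.005],[0,0,0.02],[0,0,0.05],[0,0,0.09],[0,0,0.14]],"spin":[0,0,0,0,0],"gripper":[0.04,0.04,0.04,0.04,0.04]}';  python3 -m creep '{"dp":[[-0.03,-0.02,0.03],[-0.06,-0.05,0.03],[-0.09,-0.1,0.03],[-0.12,-0.15,0.03],[-0.12,-0.15,0.03]],"spin":[0,0,0,0,0],"gripper":[0.04,0.04,0.04,0.04,0.04]}'
python3 - <<'E'
from workcell import ctrl
import cv2,numpy as np
d=ctrl.capture("scene")
for q in("blue_pull","blue_well","wheel_blue"):print(q,[(np.round(r["location"],3).tolist(),round(r["p"],2)) for r in ctrl.tip_of(q,"scene")[:2]])
cv2.imwrite("pics/s7.png",cv2.resize(d["img"][150:290,180:340,::-1],None,fx=4,fy=4,interpolation=cv2.INTER_CUBIC))
E
```

```text
clock: 16.9
tool_pos: [0.5914, -0.026, 0.222]
tool_rot: [-2.685, -1.483, 0.067]
contact_force: [-0.1, 0.3, 0.2]
width: 0.467
finger_force: 0.0
clock: 17.52
tool_pos: [0.5909, -0.026, 0.3641]
tool_rot: [-2.685, -1.483, 0.067]
contact_force: [1.3, -0.6, 0.2]
width: 0.47
finger_force: 0.0
clock: 18.15
tool_pos: [0.4695, -0.1786, 0.3936]
tool_rot: [-2.689, -1.478, 0.066]
contact_force: [1.1, -0.1, 0.3]
width: 0.47
finger_force: 0.0
blue_pull [([0.467, -0.031, 0.071], 0.85)]
blue_well [([0.577, -0.014, 0.021], 0.59)]
wheel_blue [([0.576, -0.016, 0.023], 0.84), ([0.753, 0.008, 0.089], 0.34)]
```

View pics/s7.png

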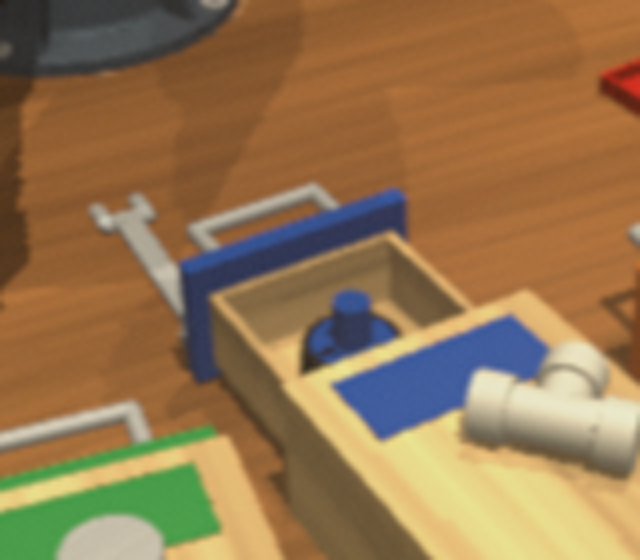

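The crop shows the wheel flat at (352,335) in the drawer, just behind the front. I'll move the arm clear and check the drawer's travel by comparing top views.

```bash
python3 -m creep '{"dp":[[-0.02,-0.04,0],[-0.05,-0.08,0],[-0.08,-0.12,0],[-0.11,-0.15,0],[-0.14,-0.18,0]],"spin":[0,0,0,0,0],"gripper":[0.04,0.04,0.04,0.04,0.04]}'
python3 - <<'E'
from workcell import ctrl
import cv2,numpy as np
d=ctrl.capture("top");K=d["intrinsics"];Rm=d["R"];t=d["t"]
a=cv2.imread("pics/top0.png");b=d["img"][:,:,::-1].copy();cv2.imwrite("pics/top8.png",b)
y=.075;ex=np.array([np.cos(y),np.sin(y),0]);ey=np.array([-np.sin(y),np.cos(y),0])
def strip(im,z,x0,x1,w):
    X,Y=np.meshgrid(np.arange(x0,x1,.00025),np.arange(-w,w,.001))
    P=np.array([.577,-.022,z])+X[...,None]*ex+Y[...,None]*ey
    p=(P@Rm.T+t)@K.T;p=(p[...,:2]/p[...,2:]).astype(np.float32)
    return cv2.remap(im,p[...,0],p[...,1],cv2.INTER_CUBIC).astype(float).mean(0)
for z,f0,f1,w in((.071,-.012,.012,.025),(.084,.035,.058,.02),(.084,.035,.052,.055)):
    A=strip(a,z,f0,f1,w); best=[]
    for s in np.arange(-.13,-.1,.00025):
        B=strip(b,z,f0+s,f1+s,w); best.append((np.corrcoef((A-A.mean(0)).ravel(),(B-B.mean(0)).ravel())[0,1],s))
    print(max(best))
for q in ("blue_pull","wheel_blue","blue_well"):print(q,[(np.round(r["location"],3).tolist(),round(r["p"],2)) for r in ctrl.tip_of(q,"top")[:2]])
E
```

```text
clock: 18.98
tool_pos: [0.3313, -0.3563, 0.3923]
tool_rot: [-2.684, -1.486, 0.067]
contact_force: [0.7, -2.3, 0.7]
width: 0.468
finger_force: 0.0Traceback (most recent call last):
  File "<stdin>", line 14, in <module>
    c = cov(x, y, rowvar, dtype=dtype)
    X = np.concatenate((X, y), axis=0)
ValueError: all the input array dimensions except for the concatenation axis must match exactly, but along dimension 1, the array at index 0 has size 288 and the array at index 1 has size 291
```

Run:
```python
from workcell import ctrl
import cv2,numpy as np
d=ctrl.capture("top");K=d["intrinsics"];Rm=d["R"];t=d["t"]
a=cv2.imread("pics/top0.png");b=d["img"][:,:,::-1].copy()
y=.075;ex=np.array([np.cos(y),np.sin(y),0]);ey=np.array([-np.sin(y),np.cos(y),0])
def strip(im,z,x0,x1,w):
    X,Y=np.meshgrid(np.linspace(x0,x1,100),np.arange(-w,w,.001))
    P=np.array([.577,-.022,z])+X[...,None]*ex+Y[...,None]*ey
    p=(P@Rm.T+t)@K.T;p=(p[...,:2]/p[...,2:]).astype(np.float32)
    return cv2.remap(im,p[...,0],p[...,1],cv2.INTER_CUBIC).astype(float).mean(0)
for z,f0,f1,w in((.071,-.012,.012,.025),(.084,.035,.058,.02),(.084,.035,.052,.055)):
    A=strip(a,z,f0,f1,w); best=[]
    for s in np.arange(-.13,-.1,.00025):
        B=strip(b,z,f0+s,f1+s,w); best.append((np.corrcoef((A-A.mean(0)).ravel(),(B-B.mean(0)).ravel())[0,1],s))
    print(max(best))
for q in ("blue_pull","wheel_blue","blue_well"):print(q,[(np.round(r["location"],3).tolist(),round(r["p"],2)) for r in ctrl.tip_of(q,"top")[:2]])
```

```text
(np.float64(0.9521487873745206), np.float64(-0.11024999999999999))
(np.float64(0.9128204122038207), np.float64(-0.10999999999999999))
(np.float64(0.9226010590547398), np.float64(-0.11024999999999999))
blue_pull [([0.465, -0.027, 0.062], 0.9)]
wheel_blue [([0.577, -0.019, 0.014], 0.84)]
blue_well [([0.574, -0.02, 0.018], 0.64)]
```

Run:
```python
from workcell import ctrl
import cv2,numpy as np
d=ctrl.capture("top");K=d["intrinsics"];Rm=d["R"];t=d["t"]
def ray(u,v,z):
    r=Rm.T@np.linalg.solve(K,[u,v,1.]);c=-Rm.T@t;return (c+r*(z-c[2])/r[2])[:2]
im=cv2.imread("pics/top0.png");hsv=cv2.cvtColor(im,cv2.COLOR_BGR2HSV)
for n,lo,hi,u0,u1 in(("blue",(95,120,40),(130,255,255),250,315),("orange",(5,200,120),(19,255,255),172,235),("green",(45,100,40),(85,255,255),318,388)):
    m=cv2.inRange(hsv,lo,hi);q=np.zeros_like(m);q[135:190,u0:u1]=m[135:190,u0:u1]
    k,l,s,c=cv2.connectedComponentsWithStats(q)
    S=sorted([i for i in range(1,k) if s[i,4]>60],key=lambda i:c[i][1]);print(n,s[S].tolist())
    R=[]
    for i,z in((S[0],.088),(S[-1],.084)):
        P=np.array([ray(u,v,z) for v,u in zip(*np.nonzero(l==i))],np.float32);R.append(P)
    y=np.deg2rad(cv2.minAreaRect(R[0])[2]);y=y-np.pi/2 if y>.8 else y
    ex=np.array([np.cos(y),np.sin(y)]);a,b=R[0]@ex,R[1]@ex
    print("yaw",round(y,3),"label front - front's back edge mm",round(1e3*(np.percentile(a,2)-np.percentile(b,98)),1),"centres",round(1e3*(a.mean()-b.mean()),1))
```

```text
blue [[260, 151, 41, 20, 687], [256, 177, 53, 8, 239]]
yaw 0.074 label front - front's back edge mm 24.0 centres 52.4
orange []Traceback (most recent call last):
  File "<stdin>", line 12, in <module>
IndexError: list index out of range
```

Run:
```python
from workcell import ctrl
import cv2,numpy as np
d=ctrl.capture("top");K=d["intrinsics"];Rm=d["R"];t=d["t"]
def ray(u,v,z):
    r=Rm.T@np.linalg.solve(K,[u,v,1.]);c=-Rm.T@t;return (c+r*(z-c[2])/r[2])[:2]
im=cv2.imread("pics/top0.png");hsv=cv2.cvtColor(im,cv2.COLOR_BGR2HSV)
print(hsv[152,200],hsv[175,200],hsv[120,205],hsv[215,205])
o=hsv[152,200].astype(int)
for n,lo,hi,u0,u1 in(("orange",(o[0]-4,o[1]-30,150),(o[0]+4,255,255),172,235),("green",(45,100,40),(85,255,255),318,388)):
    m=cv2.inRange(hsv,tuple(map(float,lo)),tuple(map(float,hi)));q=np.zeros_like(m);q[135:190,u0:u1]=m[135:190,u0:u1]
    k,l,s,c=cv2.connectedComponentsWithStats(q)
    S=sorted([i for i in range(1,k) if s[i,4]>60],key=lambda i:c[i][1]);print(n,s[S].tolist())
    if len(S)<2: continue
    R=[]
    for i,z in((S[0],.088),(S[-1],.084)):
        R.append(np.array([ray(u,v,z) for v,u in zip(*np.nonzero(l==i))],np.float32))
    y=np.deg2rad(cv2.minAreaRect(R[0])[2]);y=y-np.pi/2 if y>.8 else y
    ex=np.array([np.cos(y),np.sin(y)]);a,b=R[0]@ex,R[1]@ex
    print("yaw",round(y,3),"gap mm",round(1e3*(np.percentile(a,2)-np.percentile(b,98)),1),"centres",round(1e3*(a.mean()-b.mean()),1))
```

```text
[ 18 163 250] [ 13 182 247] [ 22  90 250] [ 13 154 210]
orange [[181, 143, 41, 19, 760], [174, 170, 54, 6, 242]]
yaw 0.013 gap mm 23.5 centres 56.0
green [[332, 143, 42, 23, 724], [321, 167, 56, 15, 469]]
yaw -0.101 gap mm 17.7 centres 53.4
```

Run:
```python
from workcell import ctrl
import cv2,numpy as np
d=ctrl.capture("scene");K=d["intrinsics"]
a=cv2.imread("pics/s6.png",0);b=cv2.cvtColor(cv2.resize(d["img"][110:290,180:360],None,fx=3.3,fy=3.3,interpolation=cv2.INTER_CUBIC),cv2.COLOR_RGB2GRAY)
for n,(x0,y0,x1,y1) in {"frontL":(140,340,190,450),"frontR":(270,285,345,345),"wallL":(170,370,240,480),"static":(270,390,540,540)}.items():
    T=a[y0:y1,x0:x1];S=b[y0-15:y1+15,x0-15:x1+15];r=cv2.matchTemplate(S,T,cv2.TM_CCOEFF_NORMED)
    _,v,_,p=cv2.minMaxLoc(r);print(n,round(v,3),((np.array(p)-15)/3.3).round(2))
def px(X):
    p=K@(d["R"]@np.array(X)+d["t"]);return p[:2]/p[2]
print("px per 3mm inward",(px([.518,-.03,.084])-px([.515,-.03,.084])).round(2))
```

```text
frontL 0.834 [0.61 0.3 ]
frontR 0.835 [0.3 0. ]
wallL 0.88 [ 0.  -0.3]
static 0.922 [0.3 0. ]
px per 3mm inward [0.53 0.65]
```

I can't rule out a 1–2 mm setback, so I'll re-hook and draw gently to the stop again.

```bash
python3 -m creep '{"dp":[[0.02,0.04,0],[0.045,0.09,0],[0.07,0.14,0],[0.095,0.19,0],[0.12,0.235,0]],"spin":[-0.16,-0.34,-0.52,-0.7,-0.86],"gripper":[0,0,0,0,0]}' 30; python3 -m creep '{"dp":[[0.02,0.04,0],[0.042,0.078,0],[0.042,0.078,-0.03],[0.042,0.078,-0.06],[0.042,0.078,-0.06]],"spin":[-0.06,-0.06,-0.06,-0.06,-0.06],"gripper":[0,0,0,0,0]}';python3 - <<'E'
from workcell import ctrl
from scipy.spatial.transform import Rotation as R
s=ctrl.sense();M=R.from_rotvec(s["tool_rot"]).as_matrix();print(M.round(3),s["tool_pos"]+.173*M[:,2],s["q"].round(3))
E
```

```text
clock: 20.0
tool_pos: [0.4492, -0.1247, 0.3923]
tool_rot: [-3.045, -0.27, 0.015]
contact_force: [1.2, -0.8, 0.1]
width: -0.005
finger_force: 0.0
clock: 20.62
tool_pos: [0.4899, -0.0483, 0.3307]
tool_rot: [-3.051, -0.186, 0.017]
contact_force: [-0.1, -0.3, 0.8]
width: 0.003
finger_force: 0.0
[[ 0.993  0.121 -0.016]
 [ 0.122 -0.989  0.084]
 [-0.006 -0.086 -0.996]] [ 0.48707704 -0.03374741  0.15835893] [-0.122  0.238 -0.192  1.167  0.082  2.897]
```

```bash
python3 -m creep '{"dp":[[0.003,0.005,-0.03],[0.003,0.005,-0.06],[0.003,0.005,-0.085],[0.003,0.005,-0.1],[0.003,0.005,-0.112]],"spin":[-0.04,-0.04,-0.04,-0.04,-0.04],"gripper":[0,0,0,0,0]}'; python3 -m creep '{"dp":[[-0.002,0,0],[-0.004,0,0],[-0.006,0,0],[-0.007,-0.001,0],[-0.008,-0.001,0]],"spin":[0,0,0,0,0],"gripper":[0,0,0,0,0]}'
```

```text
clock: 21.25
tool_pos: [0.494, -0.0442, 0.2204]
tool_rot: [-3.055, -0.124, 0.008]
contact_force: [-0.0, -0.5, -0.5]
width: -0.001
finger_force: 0.0
clock: 21.88
tool_pos: [0.4855, -0.0453, 0.2203]
tool_rot: [-3.055, -0.123, 0.009]
contact_force: [0.3, 0.2, -0.5]
width: -0.001
finger_force: 0.0
```

```bash
python3 -m creep '{"dp":[[-0.001,0,0],[-0.001,0,0],[-0.002,0,0],[-0.002,0,0],[-0.002,0,0]],"spin":[0,0,0,0,0],"gripper":[0,0,0,0,0]}'; python3 -m creep '{"dp":[[-0.001,0,0],[-0.001,0,0],[-0.002,0,0],[-0.002,0,0],[-0.002,0,0]],"spin":[0,0,0,0,0],"gripper":[0,0,0,0,0]}'
```

```text
clock: 22.5
tool_pos: [0.4839, -0.0453, 0.2203]
tool_rot: [-3.055, -0.123, 0.007]
contact_force: [5.3, -0.7, -2.3]
width: -0.001
finger_force: 2.6
clock: 23.12
tool_pos: [0.4832, -0.0453, 0.2205]
tool_rot: [-3.055, -0.124, 0.003]
contact_force: [16.4, 0.7, -11.6]
width: -0.001
finger_force: 8.5
```

The drawer was already at its stop: force rises at once and the position matches the first pull. Backing off and handing in.

```bash
python3 -m creep '{"dp":[[0.001,0,0],[0.003,0,0],[0.006,0,0],[0.01,0.001,0],[0.012,0.001,0]],"spin":[0,0,0,0,0],"gripper":[0,0,0,0,0]}'; python3 -m creep '{"dp":[[0,0,0.02],[0,0,0.05],[0,0,0.09],[0,0,0.13],[0,0,0.15]],"spin":[0,0,0,0,0],"gripper":[0,0,0,0,0]}'; python3 -m creep '{"dp":[[-0.03,-0.02,0.02],[-0.06,-0.05,0.02],[-0.09,-0.09,0.02],[-0.1,-0.1,0.02],[-0.1,-0.1,0.02]],"spin":[0,0,0,0,0],"gripper":[0,0,0,0,0]}'
python3 - <<'E'
from workcell import ctrl
import numpy as np
ctrl.capture("scene")
for q in("blue_pull","wheel_blue"):print(q,[(np.round(r["location"],3).tolist(),round(r["p"],2)) for r in ctrl.tip_of(q,"scene")[:2]])
print(ctrl.job_done())
E
```

```text
clock: 23.75
tool_pos: [0.4937, -0.0442, 0.2201]
tool_rot: [-3.054, -0.123, 0.009]
contact_force: [0.6, -0.2, 0.1]
width: -0.001
finger_force: 0.0
clock: 24.38
tool_pos: [0.4937, -0.0443, 0.3723]
tool_rot: [-3.055, -0.124, 0.006]
contact_force: [0.4, -0.2, -0.2]
width: 0.0
finger_force: 0.0
clock: 25.0
tool_pos: [0.3933, -0.1446, 0.3902]
tool_rot: [-3.055, -0.121, 0.009]
contact_force: [-0.2, -0.0, -0.6]
width: 0.001
finger_force: 0.0
blue_pull [([0.469, -0.033, 0.07], 0.83), ([0.783, 0.219, 0.085], 0.16)]
wheel_blue [([0.578, -0.021, 0.023], 0.5)]
the job is handed in; nothing more can be done
None
```

I drew the blue drawer out to its stop, felt as a firm 34 N there, set the blue wheel down flat in it, and handed the job in at about 25 s; no verdict came back, and top-view pictures gave about 110 mm of travel against the 115 mm the judging needs (it may have started slightly open).

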